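# Tune the white desktop tuner to its red station marker

### The job

On the white tuner, first turn the big black outer (coarse) knob until its white line points at the red marker on the dial, then turn the small orange inner (fine) knob until its black line points at the red marker too. Leave both lines on the marker, and do not touch the dark tuner with the wooden cheeks.

Things in the scene. Friction and masses are not known exactly. Their poses are not given: they have to be found in the camera images.
- tuner: White tuner, fixed, level top: case 224 x 220 x 70 mm. Origin: on the table under the dial's vertical axis; z up, x to its back. Cream dial plate 136 mm across, surface at 72 mm. Two upright round knobs turn about the axis: coarse (black, 58 mm across, 73 to 96 mm above the table), above it fine (orange, 28 mm across, 97 to 125 mm). Grip across any diameter; nothing else rises above the plate.
- coarse_line (a point): Outer end of the white line on top of the black coarse knob, 27 mm from the axis, 96 mm above the table. x axis: level, outwards along the line; z up. Turns freely both ways (0.05 N m friction), stays where left, does not drag the fine knob. Starts 30 to 85 degrees anticlockwise (seen from above) of the marker; stops 2.3 rad either side of the tuner's x.
- fine_line (a point): Outer end of the black line on top of the orange fine knob, 12 mm from the axis, 125 mm above the table. x axis: level, outwards along the line; z up. Turns freely both ways (0.03 N m friction), stays where left, does not drag the coarse knob. Starts 30 to 85 degrees clockwise (seen from above) of the marker; stops 2.3 rad either side of the tuner's x.
- marker: Flat red sector, 30 degrees wide, 1.5 mm thick, on the white tuner's dial plate, 34 to 60 mm from the dial's axis. Origin: on that axis at the plate's surface, 72 mm above the table; x axis: level, from the axis to the middle of the red sector; z up. Does not move during the task.
- other_tuner: Dark tuner with wooden cheeks, silver dial, white coarse and grey fine knob, blue sector: same size, build and origin as the white one, fixed. Its knobs turn too. Not to be touched.

How it is judged:
By the outcome, as a careful person would: the job done as asked, in the order asked, and still so for the second after the job is handed in, with the robot touching nothing.
It also fails if it takes over 43 s, if anything falls off the work surface, if the arm or the gripper's body presses on something with over 40 N, if the wrist force passes 120 N, or if a joint passes its speed limit or range.

### The arm

A 6-joint arm with a two-finger parallel gripper is mounted at the origin on the work surface. World frame = base frame: x ahead of the robot, y to its left, z up, the work surface at z = 0. Lengths are in m, angles in rad, forces in N, time in s.
With the tool pointing down it reaches from about 0.35 to 0.775 m from the base axis. Payload 5.5 kg.
Tool frame: the origin (TCP) lies between the finger pads; the fingertips stand env.nose_length ahead of it and the grasp point (between the pads) lies 8 mm behind it (env.nose_length is the distance from the TCP to the fingertips, in m); z points along the fingers, y is the direction in which the jaws open and shut (so a half turn about z gives the same grasp; the last joint's range is limited). The gripper opens to 85 mm and grips with 20 to 120 N. Pads are 22 mm wide; open, the fingers measure 114 mm over their backs; the gripper's body (76 mm by 85 mm) begins 54 mm behind the grasp point. The pads swing forward as they close: fully open they stand 13 mm farther back than shut.
Start: joints at [-1.296, 0.313, 0.046, 1.304, 0, 1.431], TCP at [0.232, -0.526, 0.242] pointing down, gripper open.
Joint ranges: [-2.76, 2.76], [-0.86, 1.69], [-1.03, 1.26], [-2.2, 2.34], [-1.47, 1.5], [-3.14, 3.14]. Speed limits (rad/s): [2.57, 2.57, 3.14, 3.14, 3.14, 3.14].

### API

Orientations are given as a unit quaternion [w, x, y, z].
In Python, from workcell import env gives the robot as it stands. The module is installed in compiled form; this text tells all that it offers.
- The arm moves only by the shell command python3 -m creep 'ROWS' [FORCE]. ROWS is a JSON object of lists of equal length, an entry for each row: "hand": the finger opening in mm, from 0 to 85.4; "delta_pos": the shift along the tool's x, y, z scaled (see below), a list of three; "turn": the turn about the tool's z scaled (see below). In form: {"hand": [hand, ...], "delta_pos": [[dx, dy, dz], ...], "turn": [turn, ...]}. A call has exactly 5 rows; each row shifts and turns the commanded pose from where the row before left it, along the tool's axes as they then stand; what a row does not reach is not made up. The controller multiplies each number of a shift by 0.8 m and each number of a turn by 5 degrees. A row lasts 1/12 s, in which the tool goes at most 41.7 mm and 7.16 degrees, less where a joint would pass 70% of its speed; a pose out of reach is approached as far as the arm can. A call with a number of a shift or a turn outside -1 to 1 is refused whole. A call with a gripper value outside its range is refused whole. The fingers move at their own pace and stop on an object; FORCE is the grip in N (left out, the last holds). Time passes only in rows, so rows that do not move let the fingers close, or fill a call up. It gives the time, the measured TCP pose, the force and the opening at its end, in the units of the state.
- env.get_state(): the state, without advancing time (a new reading comes with each control period).
- env.read_camera(name): name is "scene" or "top"; returns a dict with "pixels" (384x512x3 uint8, red, green, blue), "depth" (384x512 float32, m along the optical axis (not along the pixel's ray), 0 where there is no reading), "fx", "fy", "cx", "cy" (pixels), "origin" and "orientation" of the camera in the world. Camera axes: x right, y down, z forward; pixel columns grow to the right and rows downward; lengths in m; the calibration is good to about 2 mm. A picture is of the moment at which its call begins.
- env.hand_in(): hands the job in, once; it reports no verdict.
Trained networks look in the newest picture that a camera, given by its name, has taken for a name from the list of things; names that differ only in an ending like _2 or _b are one class to them, and where a whole thing is asked for, a point or a joint stands for the part that bears it (a point fixed in the world has none). Each returns a list of dicts, best first, with "score" (0 to 1); they miss things now and then, are a little off and sometimes report something else, mostly with a low value. They report only what shows in the picture. A call takes as long as a camera call.
- env.find_in(camera, target): "location" ([row, column] in pixels, amid what is visible of it).
- env.pinpoint(camera, target): "location" ([row, column] in pixels: a listed point, or the origin of a listed thing).
The state is a dict: "clock": time; "joint_pos": joint angles; "qvel": joint speeds; "tau": joint torques, N m; "tcp_pos": TCP position; "orientation": TCP orientation; "wrist_force": force on the tool from outside, world axes, zero at the start; "ft_torque": the same for the moment, N m; "finger_gap": finger opening in m.
Only numpy, scipy, OpenCV 4.12 (cv2) and the standard library are available. Lean on these libraries where they do the work, as an engineer would, in place of code of your own. Each camera call takes 0.05 s, during which the arm holds its last target.

## Working session

There is one attempt and no reset: what is moved stays moved. The work goes in short steps, Python scripts to look and compute and a shell command to move; the robot and the scene stay as the last step left them, time stands still between calls to the robot, and variables do not carry over. Pictures are saved under pics/ and viewed, and the job is handed in when it is done.

```bash
mkdir -p pics; cat > h.py <<'E'
from workcell import env
import numpy as np, cv2
from scipy.spatial.transform import Rotation as R
def rot(q): return R.from_quat([q[1],q[2],q[3],q[0]]).as_matrix()
def world(c,px,z=None):
    r,k=px; d=np.array([(k-c['cx'])/c['fx'],(r-c['cy'])/c['fy'],1.])
    M=rot(c['orientation']); o=np.array(c['origin']); v=M@d
    if z is None: s=c['depth'][int(round(r)),int(round(k))]
    else: s=(z-o[2])/v[2]
    return o+s*v
def save(c,n): cv2.imwrite('pics/'+n,cv2.cvtColor(c['pixels'],cv2.COLOR_RGB2BGR))
E
python3 - <<'E'
from h import *
s=env.get_state(); print(s['clock'],s['tcp_pos'],s['orientation'],s['finger_gap'],env.nose_length)
for n in ['top','scene']:
    c=env.read_camera(n); save(c,n+'0.png'); print(n,c['origin'],c['orientation'],c['fx'])
    for t,z in [('tuner',0),('coarse_line',.096),('fine_line',.125),('marker',.072),('other_tuner',0)]:
        for r in env.pinpoint(n,t)[:2]: print(t,round(r['score'],2),np.round(r['location'],1),world(c,r['location'],z).round(4))
print(env.get_state()['clock'])
E
```

```text
0.0 [ 0.23157245 -0.52578165  0.24139306] [-9.17031475e-04  9.78570487e-01  2.05910066e-01 -7.64380780e-05] 0.0855745963349575 0.011
top [ 0.46387667 -0.00757184  0.86711485] [ 0.05472236 -0.69452945  0.71646891 -0.0361471 ] 415.3798671741046
tuner 0.59 [203.1 163.4] [0.563  0.2063 0.    ]
coarse_line 0.98 [196.5 140. ] [0.5659 0.227  0.096 ]
fine_line 0.63 [190.1 149.5] [0.5733 0.2008 0.125 ]
marker 0.46 [203.2 164.9] [0.5544 0.1856 0.072 ]
other_tuner 0.88 [226.8 346.2] [ 0.5013 -0.1747  0.    ]
scene [ 1.0777171  -0.24373753  0.79132472] [-0.28707523  0.78264377  0.51947975 -0.18760953] 415.2143270723613
tuner 0.89 [195.9 346.5] [0.5725 0.2087 0.    ]
tuner 0.3 [160.6 352.8] [0.4748 0.2859 0.    ]
coarse_line 0.96 [164.6 359.6] [0.565  0.2295 0.096 ]
fine_line 0.55 [157.7 353.1] [0.5626 0.2076 0.125 ]
marker 0.4 [172.5 348.4] [0.559 0.208 0.072]
other_tuner 0.96 [222.1 186.5] [ 0.4965 -0.1757  0.    ]
0.6
```

View images.

```bash
python3 - <<'E'
import cv2,numpy as np
a=cv2.imread('pics/top0.png');cv2.imwrite('pics/top0_all.png',a)
b=cv2.imread('pics/scene0.png')
x=cv2.resize(a[140:260,95:220],None,fx=4.5,fy=4.5,interpolation=cv2.INTER_CUBIC)
y=cv2.resize(b[110:230,290:410],None,fx=4.5,fy=4.5,interpolation=cv2.INTER_CUBIC)
cv2.imwrite('pics/cropa.png',x);cv2.imwrite('pics/cropb.png',y)
E
```

```text
(no output)
```

View pics/top0.png

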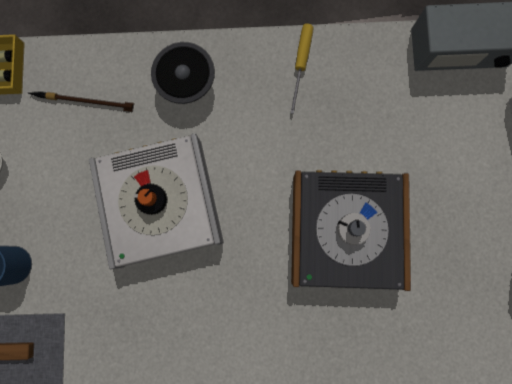

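View pics/cropa.png

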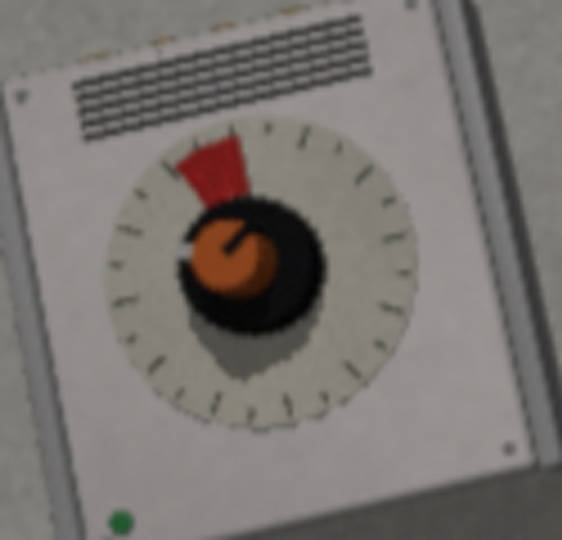

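View pics/cropb.png

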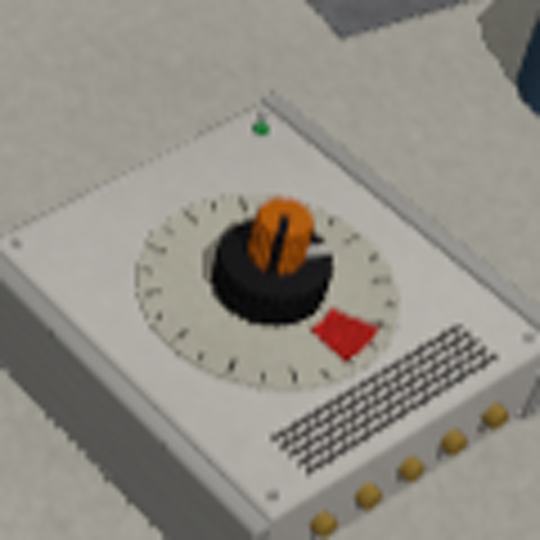

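```bash
cat > m.py <<'E'
from h import *
def rect(c,z,ctr,half=.09,mm=.0005):
    n=int(2*half/mm); M=rot(c['orientation']); o=np.array(c['origin'])
    u,v=np.meshgrid(np.arange(n),np.arange(n))
    P=np.stack([ctr[0]+half-v*mm,ctr[1]+half-u*mm,np.full(u.shape,z)],-1)  # up=+x, left=+y
    q=(P-o)@M
    mx=(q[...,0]/q[...,2]*c['fx']+c['cx']).astype(np.float32); my=(q[...,1]/q[...,2]*c['fy']+c['cy']).astype(np.float32)
    return cv2.remap(c['pixels'],mx,my,cv2.INTER_CUBIC),P
def marker(c,ctr):
    im,P=rect(c,.0735,ctr); h=cv2.cvtColor(im,cv2.COLOR_RGB2HSV)
    r=((h[...,0]<5)|(h[...,0]>172))&(h[...,1]>150)&(h[...,2]>90)
    k,l,st,ce=cv2.connectedComponentsWithStats(r.astype(np.uint8))
    i=1+np.argmax(st[1:,4]); return P[l==i][:,:2],im
def orange(c,z,ctr):
    im,P=rect(c,z,ctr); h=cv2.cvtColor(im,cv2.COLOR_RGB2HSV)
    return im,P,h
E
python3 - <<'E'
from m import *
ctr=[.556,.206]
for n in ['top','scene']:
    c=env.read_camera(n)
    m,im=marker(c,ctr); print(n,'red',m.mean(0).round(4),len(m)*.25, 'mm2 exp',np.pi/12*(3600-34**2))
    out=[]
    for z in (.072,.096,.125):
        im,P=rect(c,z,ctr); out.append(im)
    h=cv2.cvtColor(out[0],cv2.COLOR_RGB2HSV)
    print(out[0][180,90],out[0][20:340:40,180].tolist(), h[::40,180].tolist())
    for z,im in zip((.072,.096,.125),out):
        hh=cv2.cvtColor(im,cv2.COLOR_RGB2HSV)
        bl=(hh[...,2]<50).astype(np.uint8)
        k,l,st,ce=cv2.connectedComponentsWithStats(bl)
    cv2.imwrite(f'pics/rect_{n}.png',cv2.cvtColor(cv2.resize(np.hstack(out),(798,266)),cv2.COLOR_RGB2BGR))
E
```

```text
top red [0.6056 0.229 ] 556.25 mm2 exp 639.8377037811211
[136 133 124] [[138, 135, 133], [135, 131, 122], [133, 131, 121], [31, 17, 13], [29, 16, 9], [18, 17, 16], [138, 136, 126], [123, 121, 114]] [[0, 7, 77], [24, 24, 107], [25, 23, 136], [120, 34, 15], [10, 210, 63], [135, 46, 11], [20, 28, 83], [23, 23, 135], [10, 11, 145]]
scene red [0.6056 0.2263] 592.0 mm2 exp 639.8377037811211
[114 111 103] [[171, 167, 162], [167, 164, 149], [165, 163, 148], [12, 12, 13], [25, 24, 25], [24, 24, 25], [168, 165, 151], [166, 163, 150]] [[18, 16, 79], [26, 28, 148], [25, 26, 166], [120, 255, 2], [150, 11, 23], [120, 10, 25], [120, 21, 24], [26, 26, 165], [20, 13, 173]]
```

```bash
python3 -c "
import cv2,numpy as np
cv2.imwrite('pics/rect_both.png',np.vstack([cv2.imread('pics/rect_top.png'),cv2.imread('pics/rect_scene.png')]))"
```

```text
(no output)
```

View pics/rect_both.png

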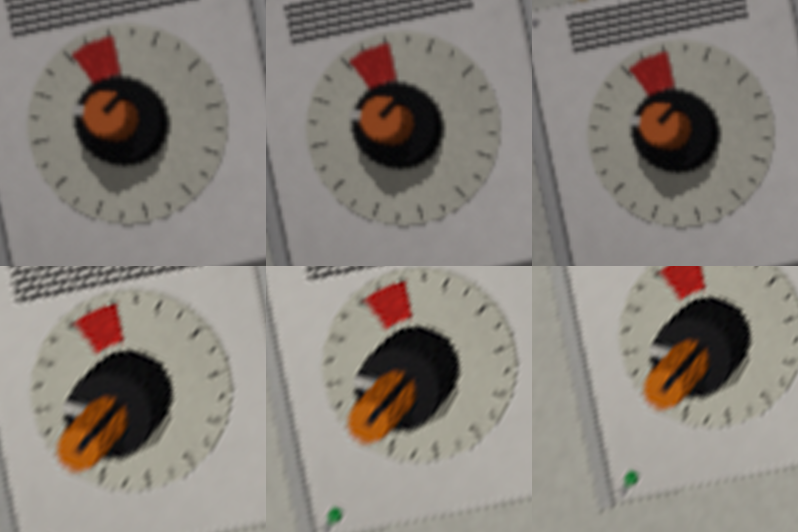

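```bash
cat >> m.py <<'E'
def dial(c,ctr):
    im,P=rect(c,.072,ctr); f=cv2.GaussianBlur(im,(9,9),0).astype(float)
    rb=(f[...,0]-f[...,2])/(f.mean(-1)+1); n=im.shape[0]
    th=np.radians(np.arange(0,360,2)); pts=[]
    g0=np.array([n/2,n/2])
    for it in range(3):
        pts=[]
        for t in th:
            rr=np.arange(110,160); x=g0[0]+rr*np.cos(t); y=g0[1]+rr*np.sin(t)
            p=cv2.remap(rb.astype(np.float32),x.astype(np.float32)[None],y.astype(np.float32)[None],cv2.INTER_LINEAR)[0]
            d=np.array([p[max(0,i-8):i].mean()-p[i:i+8].mean() for i in range(8,42)])
            i=d.argmax()+8; pts.append((x[i],y[i],rr[i]))
        a=np.array(pts); keep=abs(a[:,2]-136)<(14 if it==0 else 7); a=a[keep]
        for _ in range(4):
            A=np.c_[a[:,:2]*2,np.ones(len(a))]; s=np.linalg.lstsq(A,(a[:,:2]**2).sum(1),rcond=None)[0]
            r=np.sqrt(s[2]+s[0]**2+s[1]**2); e=np.hypot(a[:,0]-s[0],a[:,1]-s[1])-r; a=a[abs(e)<max(1.5,2*abs(e).mean())]
        g0=s[:2]
    return np.array([ctr[0]+.09-g0[1]*.0005,ctr[1]+.09-g0[0]*.0005]),r*.5,len(a)
E
python3 - <<'E'
from m import *
for n in ['top','scene']:
    c=env.read_camera(n); ct,r,k=dial(c,[.556,.206]); m,_=marker(c,ct)
    d=m.mean(0)-ct; print(n,ct.round(4),r,k,'marker',np.degrees(np.arctan2(d[1],d[0])),np.hypot(*d))
    for t,z in [('coarse_line',.096),('fine_line',.125)]:
        q=world(c,env.pinpoint(n,t)[0]['location'],z)[:2]-ct; print(t,np.degrees(np.arctan2(q[1],q[0])),np.hypot(*q))
s=env.get_state();print(s['clock'],np.degrees(np.arctan2(*rot(s['orientation'])[[1,0],1])))
print(rot(s['orientation']).round(3))
E
```

```text
top [0.5623 0.2099] 67.9148468564041 161 marker 23.784420909295207 0.04728422724535105
coarse_line 69.24824208696641 0.026419705208707976
fine_line -34.8905993153741 0.008549745891666311
scene [0.5624 0.2071] 68.08678540604585 134 marker 23.875414687772057 0.047307936508499085
coarse_line 59.235667825879084 0.023302449041619773
fine_line -54.35554565394484 0.011643237129930041
1.0 -66.23187236785736
[[ 0.915  0.403  0.   ]
 [ 0.403 -0.915 -0.   ]
 [-0.     0.    -1.   ]]
```

```bash
for i in 1; do :; done
python3 -m creep '{"hand":[85,85,85,85,85],"delta_pos":[[0,0,0],[0,0,0],[0,0,0],[0,0,0],[0,0,0]],"turn":[-1,-1,-1,-1,-1]}' 20
python3 -m creep '{"hand":[85,85,85,85,85],"delta_pos":[[0,0,0],[0,0,0],[0,0,0],[0,0,0],[0,0,0]],"turn":[-1,-1,-1,-1,-1]}'
python3 -m creep '{"hand":[85,85,85,85,85],"delta_pos":[[0,0,0],[0,0,0],[0,0,0],[0,0,0],[0,0,0]],"turn":[-1,-1,-1,-1,-1]}'
cat >> m.py <<'E'
C=np.array([.5623,.2085])
def togo(x=C[0],y=C[1],z=None):
    s=env.get_state(); M=rot(s['orientation']); p=np.array(s['tcp_pos'])
    t=np.array([x,y,p[2] if z is None else z]); d=M.T@(t-p)
    print('t',s['clock'],'tcp',p.round(4),'yaw',np.degrees(np.arctan2(M[1,0],M[0,0])).round(1),'gap',round(s['finger_gap'],4),'F',np.round(s['wrist_force'],1),'T',np.round(s['ft_torque'],2))
    print('q',np.round(s['joint_pos'],2),'tool d mm',(d*1e3).round(1),'scaled',(d/.8).round(4))
E
python3 -c "
from m import *
togo()"
```

```text
clock: 1.42
tcp_pos: [0.2317, -0.5263, 0.2423]
orientation: [0.0, 0.91, 0.415, -0.0]
wrist_force: [0.2, 0.8, 0.3]
finger_gap: 0.085
clock: 1.83
tcp_pos: [0.2317, -0.5263, 0.2423]
orientation: [0.0, 0.799, 0.602, -0.0]
wrist_force: [0.6, -0.7, -0.9]
finger_gap: 0.0848
clock: 2.25
tcp_pos: [0.2317, -0.5263, 0.2423]
orientation: [0.0, 0.649, 0.76, -0.0]
wrist_force: [0.1, -0.0, -0.5]
finger_gap: 0.085
t 2.25 tcp [ 0.2317 -0.5263  0.2423] yaw 99.0 gap 0.085 F [ 0.1 -0.  -0.5] T [ 0.02 -0.05 -0.02]
q [-1.3   0.31  0.05  1.3  -0.    0.12] tool d mm [673.9 441.6  -0. ] scaled [ 8.424e-01  5.520e-01 -1.000e-04]
```

```bash

python3 -m creep '{"hand":[85,85,85,85,85],"delta_pos":[[0.034,0.022,0],[0.034,0.022,0],[0.034,0.022,0],[0.034,0.022,0],[0.034,0.022,0]],"turn":[0,0,0,0,0]}'
python3 -m creep '{"hand":[85,85,85,85,85],"delta_pos":[[0.034,0.022,0],[0.034,0.022,0],[0.034,0.022,0],[0.034,0.022,0],[0.034,0.022,0]],"turn":[0,0,0,0,0]}'
python3 -m creep '{"hand":[85,85,85,85,85],"delta_pos":[[0.034,0.022,0],[0.034,0.022,0],[0.034,0.022,0],[0.034,0.022,0],[0.034,0.022,0]],"turn":[0,0,0,0,0]}'
python3 -m creep '{"hand":[85,85,85,85,85],"delta_pos":[[0.034,0.022,0],[0.034,0.022,0],[0.034,0.022,0],[0.034,0.022,0],[0.034,0.022,0]],"turn":[0,0,0,0,0]}'
python3 -c "
from m import *
togo()"
```

```text
clock: 2.67
tcp_pos: [0.2983, -0.3771, 0.2423]
orientation: [0.0, 0.651, 0.759, -0.0]
wrist_force: [0.4, -0.0, 0.0]
finger_gap: 0.085
clock: 3.08
tcp_pos: [0.3646, -0.2292, 0.2425]
orientation: [0.0, 0.651, 0.759, -0.0]
wrist_force: [0.7, -0.7, 0.3]
finger_gap: 0.085
clock: 3.5
tcp_pos: [0.4309, -0.0813, 0.2426]
orientation: [0.0, 0.651, 0.759, 0.0]
wrist_force: [0.4, -0.5, -0.0]
finger_gap: 0.0851
clock: 3.92
tcp_pos: [0.4971, 0.0667, 0.2425]
orientation: [0.0, 0.651, 0.759, 0.0]
wrist_force: [0.2, 0.4, -0.9]
finger_gap: 0.0849
t 3.9167 tcp [0.4971 0.0667 0.2425] yaw 98.8 gap 0.0849 F [ 0.2  0.4 -0.9] T [-0.03 -0.07  0.02]
q [-0.03  0.17 -0.14  1.26 -0.    1.39] tool d mm [130.2  86.    0. ] scaled [0.1627 0.1075 0.    ]
```

```bash
cat >> m.py <<'E'
def lines(c,ct):
    "angles of white line (z .096) and black line (z .125), plus annotated crops"
    im,P=rect(c,.096,ct); d=P[...,:2]-ct; r=np.hypot(d[...,0],d[...,1]); h=cv2.cvtColor(im,cv2.COLOR_RGB2HSV)
    w=(r>.017)&(r<.027)&(h[...,2]>85)&(h[...,1]<70)
    k,l,st,ce=cv2.connectedComponentsWithStats(w.astype(np.uint8)); o={}
    for i in range(1,k):
        if st[i,4]>25: m=d[l==i].mean(0); print(' white',st[i,4],np.degrees(np.arctan2(m[1],m[0])).round(1),np.hypot(*m).round(4))
    im2,P=rect(c,.125,ct); h=cv2.cvtColor(im2,cv2.COLOR_RGB2HSV)
    og=((h[...,0]>5)&(h[...,0]<20)&(h[...,1]>150)&(h[...,2]>70))
    if og.any():
        print(' orange centroid off',((P[og][:,:2]-ct).mean(0)*1e3).round(1), og.sum())
    return im,im2
E
python3 - <<'E'
import cv2
from m import *
class D(dict): pass
b=env.read_camera('top'); 
save(b,'top1.png')
ct,r,k=dial(b,C); print(ct,r,k); ims=lines(b,np.array([.5623,.2099]))
cv2.imwrite('pics/l1.png',cv2.cvtColor(cv2.resize(np.hstack([i[90:270,90:270] for i in ims]),(798,399)),cv2.COLOR_RGB2BGR))
p=cv2.cvtColor(cv2.imread('pics/top0.png'),cv2.COLOR_BGR2RGB); b['pixels']=p
ims=lines(b,np.array([.5623,.2099]))
cv2.imwrite('pics/l0.png',cv2.cvtColor(cv2.resize(np.hstack([i[90:270,90:270] for i in ims]),(798,399)),cv2.COLOR_RGB2BGR))
E
```

```text
[0.55762266 0.21131929] 67.53387258156842 58
 white 5523 -30.7 0.0
 white 88 76.4 0.0253
 orange centroid off [-0.6 -0.5] 2388
```

View pics/l0.png

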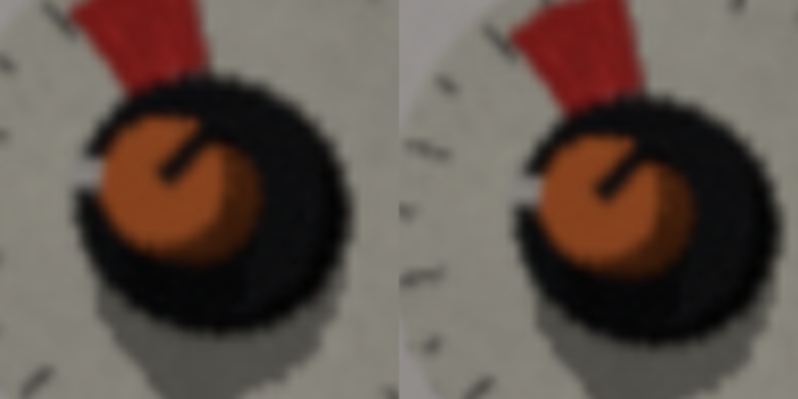

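View pics/top1.png

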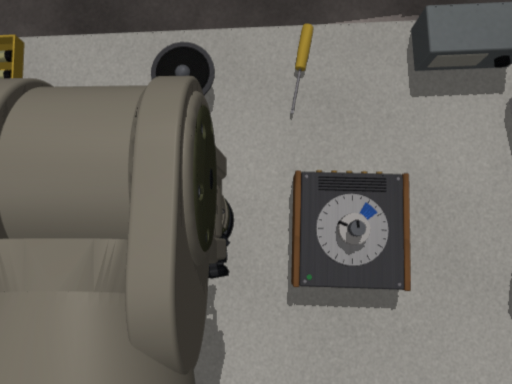

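```bash
python3 - <<'E'
from m import *
b=env.read_camera('scene'); save(b,'sc1.png')
b['pixels']=cv2.cvtColor(cv2.imread('pics/scene0.png'),cv2.COLOR_BGR2RGB)
ims=lines(b,np.array([.5624,.2071]))
o=[]
for i in ims:
    i=cv2.resize(i[90:270,90:270],(399,399),interpolation=cv2.INTER_CUBIC)
    cv2.circle(i,(199,199),3,(0,255,0),-1)
    o.append(i)
cv2.circle(o[0],(199,199),128,(0,255,0),1);cv2.circle(o[1],(199,199),62,(0,255,0),1)
cv2.imwrite('pics/ls0.png',cv2.cvtColor(np.hstack(o),cv2.COLOR_RGB2BGR))
E
```

```text
white 290 78.3 0.0224
 orange centroid off [ 9.8 -7.8] 4300
```

View pics/ls0.png

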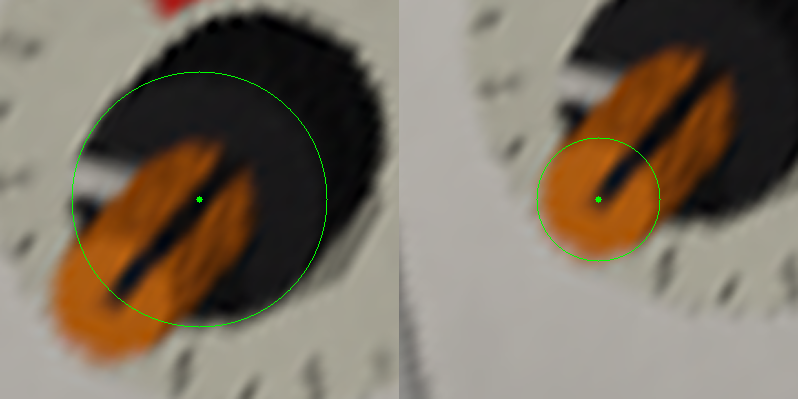

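View pics/sc1.png

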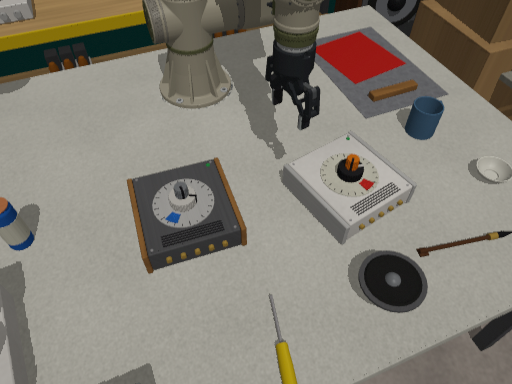

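```bash

python3 -m creep '{"hand":[85,85,85,85,85],"delta_pos":[[0.0325,0.0215,0],[0.0325,0.0215,0],[0.0325,0.0215,0],[0.0325,0.0215,0],[0.0325,0.0215,0]],"turn":[0,0,0,0,0]}'
python3 -m creep '{"hand":[85,85,85,85,85],"delta_pos":[[0,0,0.03],[0,0,0.03],[0,0,0.03],[0,0,0.02],[0,0,0]],"turn":[0,0,0,0,0]}'
python3 -c "
from m import *
togo(z=.086)
c=env.read_camera('scene'); save(c,'sc2.png')
cv2.imwrite('pics/sc2c.png',cv2.resize(cv2.imread('pics/sc2.png')[60:240,250:430],None,fx=3.3,fy=3.3))"
```

```text
clock: 4.43
tcp_pos: [0.5623, 0.2073, 0.2424]
orientation: [0.0, 0.651, 0.759, -0.0]
wrist_force: [0.0, -0.0, -0.2]
finger_gap: 0.0851
clock: 4.85
tcp_pos: [0.5593, 0.2054, 0.1502]
orientation: [-0.002, 0.651, 0.759, -0.003]
wrist_force: [-0.5, -0.1, -0.1]
finger_gap: 0.0853
t 4.85 tcp [0.5593 0.2054 0.1502] yaw 98.7 gap 0.0853 F [-0.5 -0.1 -0.1] T [ 0.02  0.08 -0.01]
q [ 0.22  0.4  -0.06  1.12 -0.    1.64] tool d mm [ 2.6  3.9 64.2] scaled [0.0033 0.0049 0.0802]
```

View pics/sc2c.png

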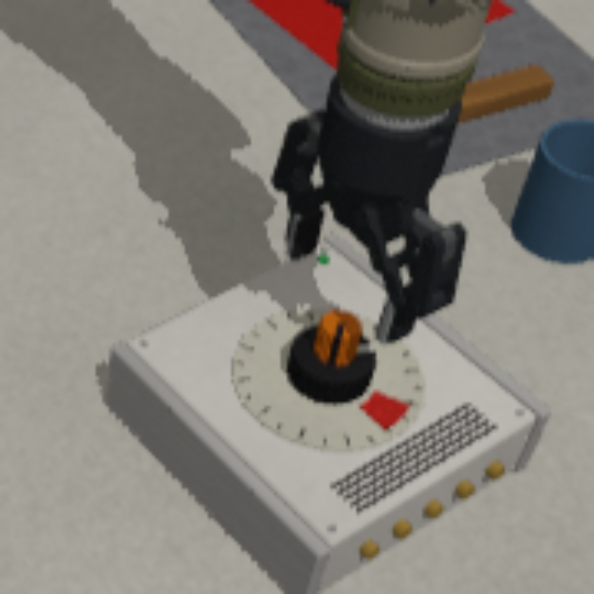

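```bash

python3 -m creep '{"hand":[85,85,85,85,85],"delta_pos":[[0.002,0.004,0],[0,0,0.02],[0,0,0.02],[0,0,0.01],[0,0,0]],"turn":[0,0,0,0,0]}'
python3 -c "
from m import *
togo(z=.086)"
```

```text
clock: 5.32
tcp_pos: [0.5645, 0.2084, 0.1138]
orientation: [-0.0, 0.651, 0.759, -0.001]
wrist_force: [0.3, 0.1, 0.3]
finger_gap: 0.0849
t 5.3167 tcp [0.5645 0.2084 0.1138] yaw 98.7 gap 0.0849 F [0.3 0.1 0.3] T [-0.03  0.01  0.01]
q [ 0.22  0.43 -0.1   1.04 -0.    1.64] tool d mm [ 0.4 -2.2 27.8] scaled [ 0.0006 -0.0027  0.0347]
```

```bash

python3 -m creep '{"hand":[85,85,85,85,85],"delta_pos":[[0.0005,-0.0025,0.012],[0,0,0.012],[0,0,0.01],[0,0,0],[0,0,0]],"turn":[0,0,0,0,0]}'
python3 -c "
from m import *
togo(z=.086)"
```

```text
clock: 5.73
tcp_pos: [0.5623, 0.2087, 0.0864]
orientation: [-0.0, 0.651, 0.759, -0.001]
wrist_force: [-0.7, -0.9, 0.6]
finger_gap: 0.0847
t 5.7333 tcp [0.5623 0.2087 0.0864] yaw 98.8 gap 0.0847 F [-0.7 -0.9  0.6] T [ 0.02  0.07 -0.04]
q [ 0.22  0.45 -0.15  0.98 -0.    1.64] tool d mm [-0.2  0.   0.4] scaled [-0.0002  0.      0.0006]
```

```bash

python3 -m creep '{"hand":[60,55,52,50,50],"delta_pos":[[0,0,0],[0,0,0],[0,0,0],[0,0,0],[0,0,0]],"turn":[0,0,0,0,0]}' 20
python3 -m creep '{"hand":[50,50,50,50,50],"delta_pos":[[0,0,0],[0,0,0],[0,0,0],[0,0,0],[0,0,0]],"turn":[0,0,0,0,0]}' 20
python3 -c "
from m import *
togo()
c=env.read_camera('scene'); save(c,'sc3.png')
cv2.imwrite('pics/sc3c.png',cv2.resize(cv2.imread('pics/sc3.png')[60:240,250:430],None,fx=3.3,fy=3.3))"
```

```text
clock: 6.15
tcp_pos: [0.5605, 0.2085, 0.0877]
orientation: [-0.001, 0.651, 0.759, -0.001]
wrist_force: [-7.4, -2.2, 6.9]
finger_gap: 0.0569
clock: 6.57
tcp_pos: [0.5605, 0.2085, 0.0877]
orientation: [-0.001, 0.651, 0.759, -0.001]
wrist_force: [-7.0, -0.8, 5.9]
finger_gap: 0.0568
t 6.5667 tcp [0.5605 0.2085 0.0877] yaw 98.8 gap 0.0568 F [-7.  -0.8  5.9] T [-0.29  1.57 -0.01]
q [ 0.22  0.45 -0.15  0.98  0.    1.64] tool d mm [-0.2  1.7 -0. ] scaled [-0.0003  0.0022 -0.    ]
```

View pics/sc3c.png

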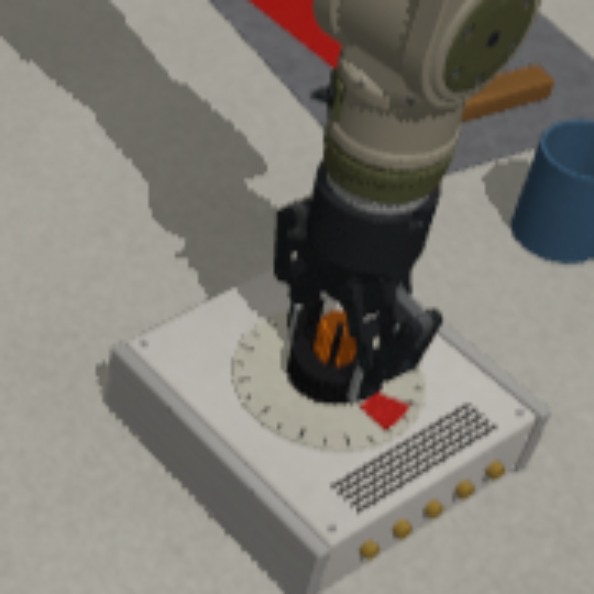

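```bash

python3 -m creep '{"hand":[50,50,50,50,50],"delta_pos":[[0,-0.0025,-0.0015],[0,0,-0.0015],[0,0,0],[0,0,0],[0,0,0]],"turn":[0,0,0,0.5,0.5]}'
python3 -c "
from m import *
togo()"
```

```text
clock: 7.03
tcp_pos: [0.5603, 0.2084, 0.088]
orientation: [-0.001, 0.684, 0.729, -0.001]
wrist_force: [3.0, 1.4, -12.8]
finger_gap: 0.0568
t 7.0333 tcp [0.5603 0.2084 0.088 ] yaw 93.7 gap 0.0568 F [  3.    1.4 -12.8] T [ 0.24 -0.44  0.07]
q [ 0.22  0.44 -0.15  0.98  0.    1.73] tool d mm [-0.  2. -0.] scaled [-0.      0.0025 -0.    ]
```

```bash

python3 -m creep '{"hand":[50,50,50,50,50],"delta_pos":[[0,0.0005,0.002],[0,0,0],[0,0,0],[0,0,0],[0,0,0]],"turn":[0.9,0.9,0.9,0.9,0.9]}'
python3 -m creep '{"hand":[50,50,50,50,50],"delta_pos":[[0,0,0],[0,0,0],[0,0,0],[0,0,0],[0,0,0]],"turn":[1,1,1,1,1]}'
python3 -m creep '{"hand":[50,50,50,50,50],"delta_pos":[[0,0,0],[0,0,0],[0,0,0],[0,0,0],[0,0,0]],"turn":[0,0,0,0,0]}'
python3 -c "
from m import *
togo()
c=env.read_camera('scene'); save(c,'sc4.png')
cv2.imwrite('pics/sc4c.png',cv2.resize(cv2.imread('pics/sc4.png')[110:210,300:400],None,fx=5.9,fy=5.9,interpolation=cv2.INTER_CUBIC))"
```

```text
clock: 7.45
tcp_pos: [0.5602, 0.2085, 0.0879]
orientation: [-0.001, 0.814, 0.581, -0.001]
wrist_force: [-2.4, 0.7, -2.1]
finger_gap: 0.0569
clock: 7.87
tcp_pos: [0.5601, 0.2086, 0.0879]
orientation: [-0.001, 0.92, 0.391, -0.001]
wrist_force: [-2.9, 0.9, -2.2]
finger_gap: 0.0571
clock: 8.28
tcp_pos: [0.5602, 0.2086, 0.0879]
orientation: [-0.0, 0.919, 0.394, -0.001]
wrist_force: [-5.4, 0.2, -0.8]
finger_gap: 0.0569
t 8.2833 tcp [0.5602 0.2086 0.0879] yaw 46.4 gap 0.0569 F [-5.4  0.2 -0.8] T [0.34 1.22 0.03]
q [ 0.22  0.44 -0.15  0.98  0.    2.55] tool d mm [ 1.4  1.6 -0. ] scaled [ 0.0018  0.002  -0.    ]
```

View pics/sc4c.png

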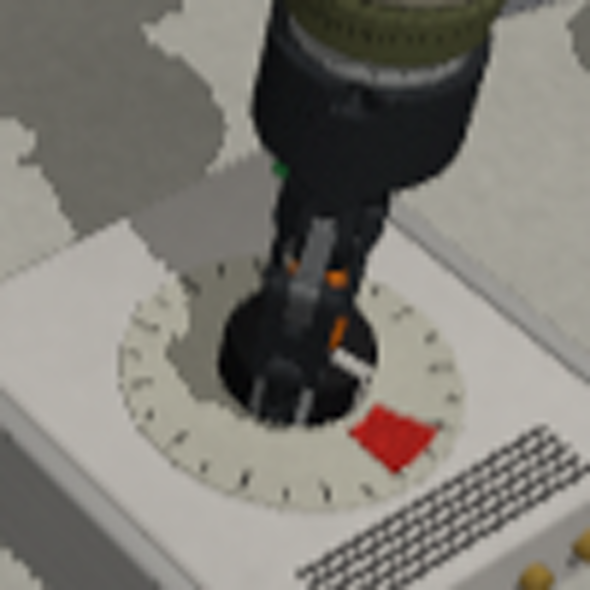

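```bash
python3 - <<'E'
from m import *
c=env.read_camera('scene')
ct=np.array([.5624,.2071]); im,im2=lines(c,ct)
i=cv2.resize(im[90:270,90:270],(600,600),interpolation=cv2.INTER_CUBIC); k=600/.09
cv2.circle(i,(300,300),int(.029*k),(0,255,0),1)
for a,co in((23.8,(255,0,0)),):
    t=np.radians(a); cv2.line(i,(300,300),(int(300-.05*k*np.sin(t)),int(300-.05*k*np.cos(t))),co,1)
cv2.imwrite('pics/l4.png',cv2.cvtColor(i,cv2.COLOR_RGB2BGR))
E
```

```text
white 334 27.6 0.0219
 white 120 144.6 0.0252
 orange centroid off [11.3  2. ] 529
```

View pics/l4.png

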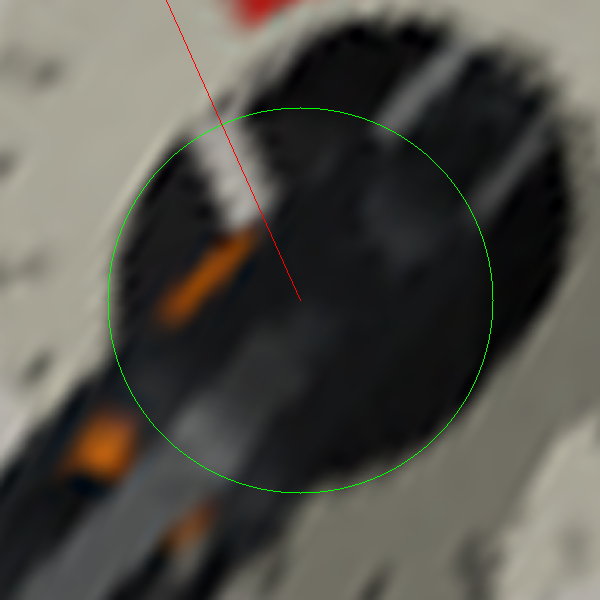

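```bash

python3 -m creep '{"hand":[85,85,85,85,85],"delta_pos":[[0,0,0],[0,0,0],[0,0,0],[0,0,-0.03],[0,0,-0.04]],"turn":[0,0,0,0,0]}'
python3 -m creep '{"hand":[85,85,85,85,85],"delta_pos":[[0,0,-0.04],[0,0,-0.04],[0,0,-0.03],[0,0,0],[0,0,0]],"turn":[0,0,0,0,0]}'
python3 - <<'E'
from m import *
togo()
togo(.45,-.05)
c=env.read_camera('scene'); save(c,'sc5.png')
ct=np.array([.5624,.2071]); im,im2=lines(c,ct)
i=cv2.resize(im[90:270,90:270],(600,600),interpolation=cv2.INTER_CUBIC); k=600/.09
cv2.circle(i,(300,300),int(.029*k),(0,255,0),1)
t=np.radians(23.8); cv2.line(i,(300,300),(int(300-.05*k*np.sin(t)),int(300-.05*k*np.cos(t))),(255,0,0),1)
cv2.imwrite('pics/l5.png',cv2.cvtColor(i,cv2.COLOR_RGB2BGR))
E
```

```text
clock: 8.8
tcp_pos: [0.5599, 0.2078, 0.142]
orientation: [-0.0, 0.92, 0.393, -0.002]
wrist_force: [0.3, -0.1, -0.4]
finger_gap: 0.0849
clock: 9.22
tcp_pos: [0.5631, 0.2087, 0.2344]
orientation: [0.001, 0.92, 0.393, 0.003]
wrist_force: [-0.3, -0.4, 0.2]
finger_gap: 0.0849
t 9.2167 tcp [0.5631 0.2087 0.2344] yaw 46.3 gap 0.0849 F [-0.3 -0.4  0.2] T [-0.03  0.   -0.04]
q [ 0.22  0.36  0.09  1.3  -0.    2.56] tool d mm [-0.7 -0.5 -0. ] scaled [-0.0009 -0.0006 -0.    ]
t 9.2167 tcp [0.5631 0.2087 0.2344] yaw 46.3 gap 0.0849 F [-0.3 -0.4  0.2] T [-0.03  0.   -0.04]
q [ 0.22  0.36  0.09  1.3  -0.    2.56] tool d mm [-265.1   97.1   -0.9] scaled [-0.3314  0.1213 -0.0012]
 white 337 27.4 0.0218
 orange centroid off [ 9.9 -7.8] 4343
```

View pics/l5.png

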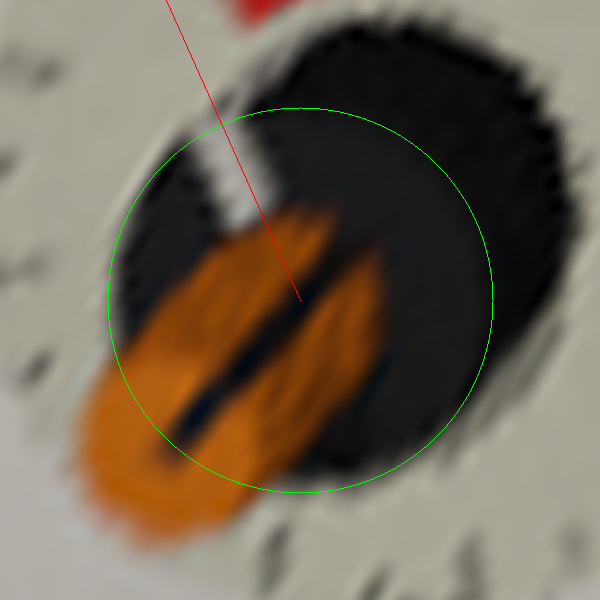

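```bash

python3 -m creep '{"hand":[85,85,85,85,85],"delta_pos":[[-0.04,0.014,0],[-0.04,0.014,0],[-0.04,0.014,0],[-0.04,0.014,0],[-0.04,0.014,0]],"turn":[0,0,0,0,0]}'
python3 -m creep '{"hand":[85,85,85,85,85],"delta_pos":[[-0.04,0.014,0],[-0.04,0.014,0],[-0.04,0.014,0],[0,0,0],[0,0,0]],"turn":[0,0,0,0,0]}'
cat >> m.py <<'E'
def show(c,ct,out,a=23.8):
    im,im2=lines(c,ct); o=[]
    k=399/.09
    for q,r in((im,.029),(im2,.014)):
        i=cv2.resize(q[90:270,90:270],(399,399),interpolation=cv2.INTER_CUBIC)
        cv2.circle(i,(199,199),int(r*k),(0,255,0),1)
        t=np.radians(a); cv2.line(i,(199,199),(int(199-.05*k*np.sin(t)),int(199-.05*k*np.cos(t))),(0,0,255),1); o.append(i)
    cv2.imwrite(out,cv2.cvtColor(np.hstack(o),cv2.COLOR_RGB2BGR))
E
python3 - <<'E'
from m import *
togo()
c=env.read_camera('top'); save(c,'top6.png')
ct,r,k=dial(c,C); m,_=marker(c,ct); d=m.mean(0)-ct; a=np.degrees(np.arctan2(d[1],d[0])); print(ct,r,k,a)
show(c,ct,'pics/l6.png',a)
for t,z in [('coarse_line',.096),('fine_line',.125)]:
    for e in env.pinpoint('top',t)[:1]: q=world(c,e['location'],z)[:2]-ct; print(t,e['score'],np.degrees(np.arctan2(q[1],q[0])),np.hypot(*q))
E
```

```text
clock: 9.68
tcp_pos: [0.4894, 0.053, 0.23]
orientation: [-0.0, 0.919, 0.393, -0.001]
wrist_force: [0.4, -0.8, -0.1]
finger_gap: 0.0852
clock: 10.1
tcp_pos: [0.4478, -0.0398, 0.2306]
orientation: [-0.001, 0.92, 0.391, -0.001]
wrist_force: [-0.2, 0.5, 0.7]
finger_gap: 0.0849
t 10.1 tcp [ 0.4478 -0.0398  0.2306] yaw 46.0 gap 0.0849 F [-0.2  0.5  0.7] T [ 0.05 -0.   -0.  ]
q [-0.27  0.08 -0.28  1.22 -0.    2.07] tool d mm [ 2.582e+02 -8.990e+01 -1.000e-01] scaled [ 3.228e-01 -1.123e-01 -1.000e-04]
[0.56237195 0.20991737] 67.9645873766839 161 23.59512626018453
 white 157 24.1 0.0236
 orange centroid off [-0.9 -0.2] 2366
coarse_line 0.93 28.534762486679305 0.025577483186187903
fine_line 0.6 -71.35187215134917 0.010968998533332943
```

View pics/l6.png

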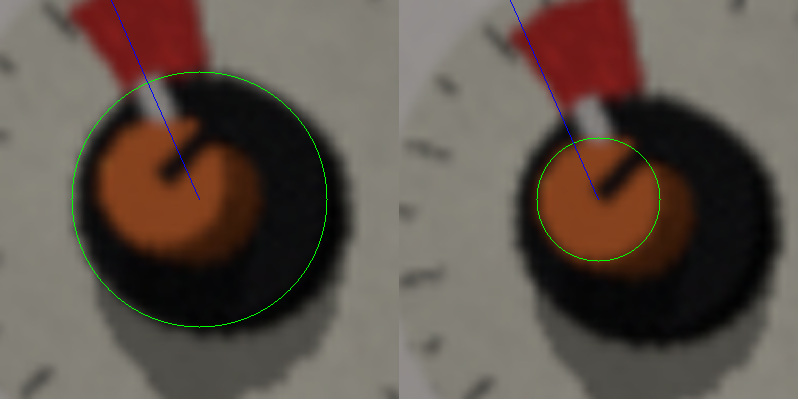

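```bash

python3 -m creep '{"hand":[60,60,60,60,60],"delta_pos":[[0.04,-0.014,0],[0.04,-0.014,0],[0.04,-0.014,0],[0.04,-0.014,0],[0.04,-0.014,0]],"turn":[0,0,0,0,0]}'
python3 -m creep '{"hand":[60,60,60,60,60],"delta_pos":[[0.04,-0.014,0],[0.04,-0.014,0],[0.04,-0.014,0],[0,0,0],[0,0,0]],"turn":[0,0,0,0,0]}'
python3 - <<'E'
from m import *
togo(.560,.2086,.115)
c=env.read_camera('top')
for f in ('top0.png','top6.png'):
    c['pixels']=cv2.cvtColor(cv2.imread('pics/'+f),cv2.COLOR_BGR2RGB)
    ct=np.array([.5615,.2096])
    im,P=rect(c,.125,ct); d=P[...,:2]-ct; r=np.hypot(*np.moveaxis(d,-1,0)); g=im[...,0].astype(float)
    # min-brightness ray
    best=[]
    for a in range(-80,10,2):
        t=np.radians(a); rr=np.arange(.004,.0115,.0005); x=(.09-rr*np.sin(t))/.0005; y=(.09-rr*np.cos(t))/.0005
        best.append((cv2.remap(g.astype(np.float32),x.astype(np.float32)[None],y.astype(np.float32)[None],1).mean(),a))
    print(f,sorted(best)[:5])
E
```

```text
clock: 10.67
tcp_pos: [0.5195, 0.119, 0.2313]
orientation: [-0.0, 0.919, 0.394, -0.0]
wrist_force: [0.6, -1.3, -0.1]
finger_gap: 0.0603
clock: 11.08
tcp_pos: [0.561, 0.2117, 0.2304]
orientation: [-0.0, 0.919, 0.395, -0.001]
wrist_force: [-1.2, -0.7, 0.1]
finger_gap: 0.0601
t 11.0833 tcp [0.561  0.2117 0.2304] yaw 46.6 gap 0.0601 F [-1.2 -0.7  0.1] T [-0.06 -0.01  0.05]
q [ 0.23  0.37  0.09  1.3  -0.    2.56] tool d mm [ -2.8   1.5 115.4] scaled [-0.0034  0.0019  0.1442]
top0.png [(np.float32(26.758139), -34), (np.float32(26.805338), -32), (np.float32(28.403776), -36), (np.float32(28.7125), -30), (np.float32(31.91888), -38)]
top6.png [(np.float32(25.50586), -34), (np.float32(25.59974), -32), (np.float32(27.103777), -36), (np.float32(27.5625), -30), (np.float32(30.63086), -38)]
```

```bash

python3 -m creep '{"hand":[60,60,60,60,60],"delta_pos":[[-0.0035,0.002,0.03],[0,0,0.03],[0,0,0.02],[0,0,0],[0,0,0]],"turn":[0,0,0,0,0]}'
python3 -c "
from m import *
togo(.56,.2086,.115)"
```

```text
clock: 11.55
tcp_pos: [0.5593, 0.2046, 0.1674]
orientation: [-0.0, 0.92, 0.393, -0.001]
wrist_force: [-0.7, -0.0, 0.3]
finger_gap: 0.0599
t 11.55 tcp [0.5593 0.2046 0.1674] yaw 46.2 gap 0.0599 F [-0.7 -0.   0.3] T [-0.02 -0.   -0.03]
q [ 0.22  0.39 -0.04  1.15 -0.    2.55] tool d mm [ 3.5 -2.2 52.4] scaled [ 0.0043 -0.0027  0.0655]
```

```bash

python3 -m creep '{"hand":[60,60,60,60,60],"delta_pos":[[0.003,-0.002,0.02],[0,0,0.02],[0,0,0.01],[0,0,0],[0,0,0]],"turn":[0,0,0,0,0]}'
python3 -m creep '{"hand":[60,60,60,60,60],"delta_pos":[[0,0,0],[0,0,0],[0,0,0],[0,0,0],[0,0,0]],"turn":[0,0,0,0,0]}'
python3 -c "
from m import *
togo(.56,.2086,.115)"
```

```text
clock: 11.97
tcp_pos: [0.5612, 0.208, 0.1288]
orientation: [0.0, 0.92, 0.393, 0.0]
wrist_force: [-1.8, -0.0, 0.7]
finger_gap: 0.0602
clock: 12.38
tcp_pos: [0.5611, 0.2082, 0.1283]
orientation: [0.0, 0.92, 0.393, 0.0]
wrist_force: [0.7, 0.4, 0.2]
finger_gap: 0.0602
t 12.3833 tcp [0.5611 0.2082 0.1283] yaw 46.3 gap 0.0602 F [0.7 0.4 0.2] T [ 0.04 -0.02  0.  ]
q [ 0.22  0.41 -0.09  1.06 -0.    2.56] tool d mm [-0.5 -1.1 13.3] scaled [-0.0006 -0.0013  0.0166]
```

```bash

python3 -m creep '{"hand":[60,60,60,45,30],"delta_pos":[[-0.0005,-0.001,0.01],[0,0,0.006],[0,0,0],[0,0,0],[0,0,0]],"turn":[0,0,0,0,0]}' 20
python3 -m creep '{"hand":[22,22,22,22,22],"delta_pos":[[0,0,0],[0,0,0],[0,0,0],[0,0,0],[0,0,0]],"turn":[0,0,0,0,0]}' 20
python3 -c "
from m import *
togo(.56,.2086,.115)
c=env.read_camera('scene'); save(c,'sc7.png')
cv2.imwrite('pics/sc7c.png',cv2.resize(cv2.imread('pics/sc7.png')[110:210,300:400],None,fx=5.9,fy=5.9,interpolation=cv2.INTER_CUBIC))"
```

```text
clock: 12.8
tcp_pos: [0.5599, 0.2084, 0.1148]
orientation: [-0.0, 0.92, 0.393, -0.0]
wrist_force: [-1.0, -0.2, -0.5]
finger_gap: 0.037
clock: 13.22
tcp_pos: [0.5601, 0.2085, 0.1152]
orientation: [0.0, 0.92, 0.393, 0.0]
wrist_force: [-0.5, 0.2, -0.6]
finger_gap: 0.027
t 13.2167 tcp [0.5601 0.2085 0.1152] yaw 46.3 gap 0.027 F [-0.5  0.2 -0.6] T [0.07 0.08 0.03]
q [ 0.22  0.42 -0.12  1.03 -0.    2.56] tool d mm [ 0.  -0.1  0.2] scaled [ 0.     -0.0002  0.0002]
```

View pics/sc7c.png

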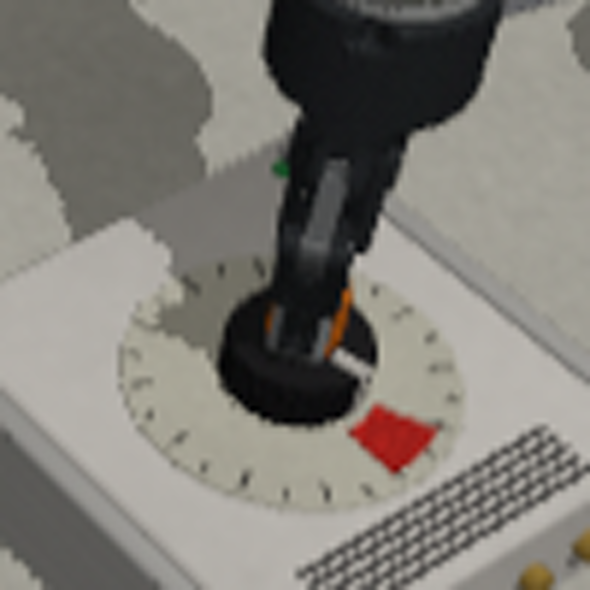

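```bash

python3 -m creep '{"hand":[22,22,22,22,22],"delta_pos":[[0,0,0],[0,0,0],[0,0,0],[0,0,0],[0,0,0]],"turn":[-0.8,-0.9,-1,-1,-1]}'
python3 -m creep '{"hand":[22,22,22,22,22],"delta_pos":[[0,0,0],[0,0,0],[0,0,0],[0,0,0],[0,0,0]],"turn":[-1,-1,-1,-1,-1]}'
python3 -m creep '{"hand":[22,22,22,22,22],"delta_pos":[[0,0,0],[0,0,0],[0,0,0],[0,0,0],[0,0,0]],"turn":[-1,-1,-0.5,0,0]}'
python3 -c "
from m import *
togo(.56,.2086,.115)
c=env.read_camera('scene'); save(c,'sc8.png')
cv2.imwrite('pics/sc8c.png',cv2.resize(cv2.imread('pics/sc8.png')[110:210,300:400],None,fx=5.9,fy=5.9,interpolation=cv2.INTER_CUBIC))"
```

```text
clock: 13.68
tcp_pos: [0.5602, 0.2084, 0.1152]
orientation: [0.0, 0.819, 0.574, 0.0]
wrist_force: [-0.4, -0.1, -0.5]
finger_gap: 0.0269
clock: 14.1
tcp_pos: [0.5604, 0.2083, 0.1152]
orientation: [0.0, 0.676, 0.737, 0.0]
wrist_force: [0.3, -0.5, -0.0]
finger_gap: 0.0273
clock: 14.52
tcp_pos: [0.5605, 0.2084, 0.1152]
orientation: [0.0, 0.594, 0.805, 0.0]
wrist_force: [1.5, 0.4, -1.2]
finger_gap: 0.0269
t 14.5167 tcp [0.5605 0.2084 0.1152] yaw 107.2 gap 0.0269 F [ 1.5  0.4 -1.2] T [-0.05 -0.28  0.02]
q [ 0.22  0.42 -0.12  1.03 -0.    1.49] tool d mm [ 0.4 -0.4  0.2] scaled [ 0.0004 -0.0005  0.0002]
```

View pics/sc8c.png

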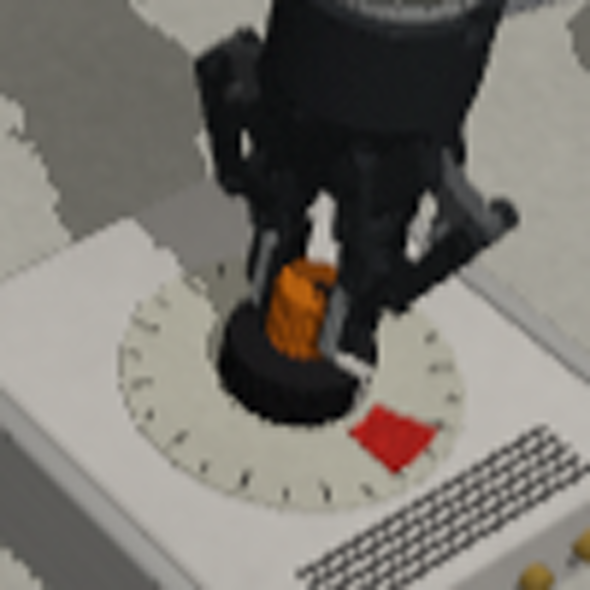

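```bash

python3 -m creep '{"hand":[60,60,60,60,60],"delta_pos":[[0,0,0],[0,0,0],[0,0,0],[0,0,-0.03],[0,0,-0.04]],"turn":[0,0,0,0,0]}'
python3 -m creep '{"hand":[60,60,60,60,60],"delta_pos":[[0,0,-0.04],[0,0,-0.03],[0,0,0],[0,0,0],[0,0,0]],"turn":[0,0,0,0,0]}'
python3 - <<'E'
from m import *
togo(.45,-.04)
c=env.read_camera('scene'); save(c,'sc9.png')
show(c,np.array([.5624,.2071]),'pics/l9.png')
E
```

```text
clock: 14.98
tcp_pos: [0.5576, 0.2079, 0.1684]
orientation: [-0.002, 0.593, 0.805, -0.003]
wrist_force: [0.8, -0.2, 0.6]
finger_gap: 0.0598
clock: 15.4
tcp_pos: [0.5597, 0.2084, 0.2264]
orientation: [-0.0, 0.593, 0.805, -0.0]
wrist_force: [0.4, -0.8, -0.6]
finger_gap: 0.0595
t 15.4 tcp [0.5597 0.2084 0.2264] yaw 107.3 gap 0.0595 F [ 0.4 -0.8 -0.6] T [-0.01  0.03 -0.02]
q [ 0.22  0.36  0.08  1.29 -0.    1.49] tool d mm [-2.047e+02 -1.784e+02  1.000e-01] scaled [-2.558e-01 -2.231e-01  2.000e-04]
 white 340 27.4 0.0218
 orange centroid off [10.1 -9.8] 4569
```

View pics/l9.png

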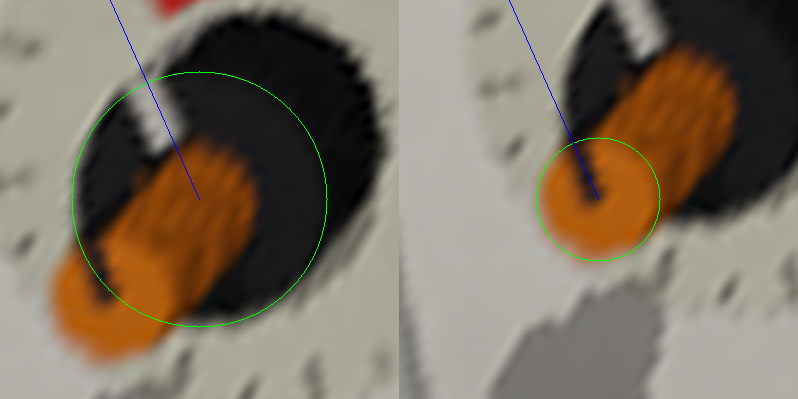

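```bash

python3 -m creep '{"hand":[60,60,60,60,60],"delta_pos":[[-0.03,-0.028,0],[-0.03,-0.028,0],[-0.03,-0.028,0],[-0.03,-0.028,0],[-0.03,-0.028,0]],"turn":[0,0,0,0,0]}'
python3 -m creep '{"hand":[60,60,60,60,60],"delta_pos":[[-0.03,-0.028,0],[-0.03,-0.028,0],[-0.03,-0.028,0],[0,0,0],[0,0,0]],"turn":[0,0,0,0,0]}'
python3 - <<'E'
from m import *
togo()
c=env.read_camera('top'); save(c,'top10.png')
ct,r,k=dial(c,C); m,_=marker(c,ct); d=m.mean(0)-ct; a=np.degrees(np.arctan2(d[1],d[0])); print(ct,r,k,a)
show(c,ct,'pics/l10.png',a)
for t,z in [('coarse_line',.096),('fine_line',.125)]:
    for e in env.pinpoint('top',t)[:1]: q=world(c,e['location'],z)[:2]-ct; print(t,e['score'],np.degrees(np.arctan2(q[1],q[0])),np.hypot(*q))
for ctt in (ct,ct-[.0008,0.0002]):
    im,P=rect(c,.125,ctt); best=[]
    for an in range(-10,60,2):
        t=np.radians(an); rr=np.arange(.004,.0115,.0005); x=(.09-rr*np.sin(t))/.0005; y=(.09-rr*np.cos(t))/.0005
        best.append((round(float(cv2.remap(im[...,0].astype(np.float32),x.astype(np.float32)[None],y.astype(np.float32)[None],1).mean()),1),an))
    print(sorted(best)[:5])
E
```

```text
clock: 15.87
tcp_pos: [0.4868, 0.0596, 0.2252]
orientation: [-0.001, 0.593, 0.805, -0.001]
wrist_force: [-0.4, -0.6, 0.0]
finger_gap: 0.06
clock: 16.28
tcp_pos: [0.4445, -0.0292, 0.2259]
orientation: [-0.001, 0.594, 0.804, -0.0]
wrist_force: [0.7, 0.2, 0.7]
finger_gap: 0.06
t 16.2833 tcp [ 0.4445 -0.0292  0.2259] yaw 107.1 gap 0.06 F [0.7 0.2 0.7] T [ 0.05 -0.04 -0.02]
q [-0.25  0.07 -0.29  1.21  0.    1.03] tool d mm [ 1.927e+02  1.823e+02 -1.000e-01] scaled [ 2.409e-01  2.278e-01 -1.000e-04]
[0.56232801 0.20994313] 67.93099509261293 162 23.53311274601215
 white 147 24.0 0.0239
 orange centroid off [-0.8 -1.1] 2419
coarse_line 0.94 20.767650549496775 0.025811260159787203
fine_line 0.52 6.850949198469181 0.012655247387641027
[(24.3, 22), (25.2, 20), (25.4, 24), (27.6, 18), (28.7, 26)]
[(24.6, 22), (24.7, 20), (26.2, 24), (26.6, 18), (30.0, 26)]
```

View pics/l10.png

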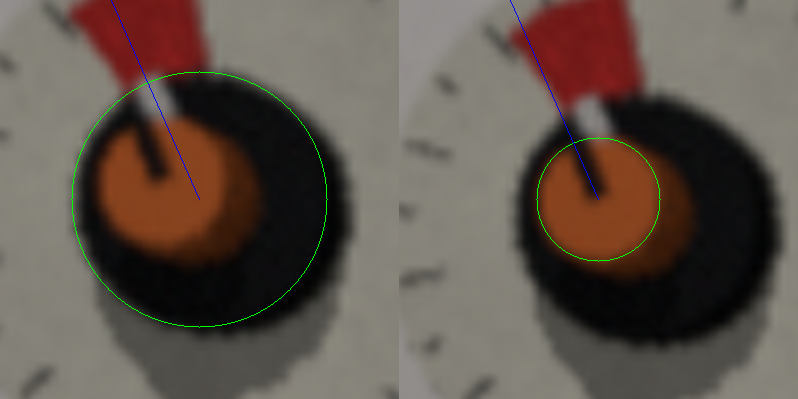

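View pics/top10.png

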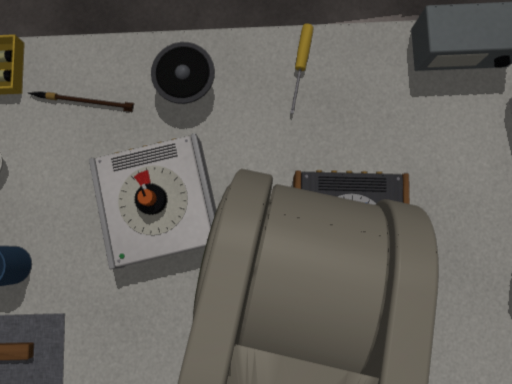

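```bash
python3 -c "
from workcell import env
print(env.hand_in())"
```

```text
the job is handed in; nothing more can be done
None
```

I turned the coarse knob about 52° clockwise onto the red marker. Then I turned the fine knob about 61° anticlockwise onto it, and handed the job in at about 16.5 s on the robot's clock.

| Source of the last reading | Marker | Coarse line | Fine line |
|---|---|---|---|
| Top camera, my measurement | 23.5° | 24.0° | about 21–22° |
| Scene camera | 23.9° (before turning) | about 27° | about 22° |
| Top camera, `env.pinpoint` | not queried | about 21° (score 0.94) | about 7° (score 0.52) |

- **Disagreements:** the coarse readings differ by a few degrees. I relied on the top camera because its before-and-after change matched the wrist turn (52.3° against 52.4°). I set aside the 7° fine reading because it disagrees with both pictures. All the other line readings fall within the 30°-wide marker, at most 3.5° from its middle.
- **Contact:** the coarse line stayed at 24° while I turned the fine knob. The arm ended clear of everything, with the fingertips about 0.21 m up. The dark tuner was not touched; I only passed high above it. The largest wrist force I saw was about 13 N.

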